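Tighten the clamp-on soap dish

ROBOT

A 6-joint arm with a two-finger parallel gripper is mounted at the origin on the work surface. World frame = base frame: x ahead of the robot, y to its left, z up, the work surface at z = 0. Lengths are in m, angles in rad, forces in N, time in s.
With the tool pointing down it reaches from about 0.325 to 0.75 m from the base axis. Payload 7.6 kg.
Tool frame: the origin (TCP) lies at the centre of the arm's flange, where the gripper is bolted on; the fingertips stand 173 mm ahead of it and the grasp point (between the pads) lies r.pinch_z ahead of it (r.pinch_z is the distance from the TCP to the grasp point, in m); x points along the fingers, z is the direction in which the jaws open and shut, and the axes are right-handed (so a half turn about x gives the same grasp; the last joint's range is limited). The gripper opens to 85 mm and grips with 20 to 120 N. Pads are 22 mm wide; open, the fingers measure 114 mm over their backs; the gripper's body (76 mm by 85 mm) begins 54 mm behind the grasp point. The pads swing forward as they close: fully open they stand 13 mm farther back than shut.
Start: joints at [1.185, 0.052, 1.401, -0, 1.689, -0.07], TCP at [0.163, 0.499, 0.405] pointing down, gripper open.
Joint ranges: [-2.9, 2.9], [-0.91, 2.17], [0.12, 2.37], [-1.06, 4.2], [0.26, 2.73], [-2.93, 2.93]. Speed limits (rad/s): [2.57, 2.57, 3.01, 3.14, 3.14, 3.14].

INTERFACE

Orientations are given as a unit quaternion [w, x, y, z].
In Python, from plant import r gives the robot as it stands.
- The arm moves only by the shell command python3 -m creep 'ROWS'. ROWS is JSON, a list that holds one entry, the list of rows, each a list of 7 numbers: the shift along the tool's x, y, z in mm, then the turn, a rotation vector about the tool's x, y, z in degrees, then the gripper's target within -1 to 1 (fully open at 1, half-way at 0, shut at -1). In form: [[[dx, dy, dz, rx, ry, rz, grip], ...]]. A call has 1 to 12 rows; each row is the pose to reach, as a shift and turn from the pose commanded when the call began, along the tool's axes at that moment; what a row does not reach only later rows make up. A row lasts 1/10 s, in which the tool goes at most 50 mm and 8.59 degrees, less where a joint would pass 70% of its speed; a pose out of reach is approached as far as the arm can. A call with a gripper value outside its range is refused whole. The fingers move at their own pace and stop on an object; the grip force is fixed at half the most. Time passes only in rows, so rows that repeat a pose let the fingers close. It gives the time, the measured TCP pose, the force and the opening at its end, in the units of the state.
- r.state(): the state, without advancing time (a new reading comes with each control period).
- r.camera(name): name is "scene" or "top"; returns the picture (420x560x3 uint8, red, green, blue); there is no depth.
- r.camera_params(name): a dict with "K" (3x3 intrinsics, pixels), "extrinsics" (4x4, takes a point from camera to world coordinates). Camera axes: x right, y up, looking along -z (the intrinsics and any distortion apply to the point x, -y, -z); pixel columns grow to the right and rows downward; lengths in m; the calibration is good to about 2 mm. A picture is of the moment at which its call begins. camera_params takes no time and is no camera call.
- r.close_job(): hands the job in, once; it reports no verdict.
The state is a dict: "time_s": time; "q": joint angles; "qd": joint speeds; "tau": joint torques, N m; "ee_pos": TCP position; "eef_rot": TCP orientation; "force": force on the tool from outside, world axes, zero at the start; "torque": the same for the moment, N m; "grip_width": finger opening in m.
Only numpy, scipy, OpenCV 4.12 (cv2) and the standard library are available. Lean on these libraries where they do the work, as an engineer would, in place of code of your own. Each camera call takes 0.05 s, during which the arm holds its last target.

TASK

The soap dish that clamps over the basin's rim has come loose. Tighten its wing screw by pushing the wings round clockwise (seen from above) with a fingertip, as many strokes as it takes, until the screw is fully home and turns no further. Push gently, do not grip the screw, and leave the other things on the rim where they stand.

Things in the scene. Friction and masses are not known exactly. Their poses are not given: they have to be found in the camera images.
- screw_wings (a point): Black wing screw of the clamp: point on its upright axis, half-way up its wings; turns with it, z up. Two wings along this frame's +x and -x: upright round ears 24 mm tall, 5 mm thick, outer ends 28 mm from the axis. Hub 18 mm wide, from 14 mm below to 6 mm above this point, steel stud end 12 mm above. Wings' lower edge 9 mm or more above the clamp; nothing taller than that within 65 mm.
- thumbscrew (a joint): How far the wing screw's thread is backed off, rad: 0 is fully home (rubber pad on the porcelain), where it stops; starts between 4.0 and 7.6. Falls as the screw is turned clockwise seen from above. Lowers 3 mm a turn. Steady light drag of about 0.03 N m; stays where it is left. The plastic wings spring by about 0.07 rad when pushed with 10 N at the stop, and spring back.
- soap_dish: Aluminium clamp with steel soap saucer, fixed on the basin's edge. Origin: on the rim's top under the screw's axis; x points inward over the bowl, z up. C-frame 36 mm wide (y), x from -40 to +18 mm, its jaw's top 34 mm and boss (23 mm wide) 39 mm above the rim. A 20 mm wide arm carries the saucer, 106 mm across, centre at x = +120 mm; saucer and soap reach 45 mm above the rim.
- basin: White porcelain washbasin on the counter, fixed, 400 mm (x) by 720 mm (y), 120 mm high, flat rim 90 mm broad on the side nearest the robot; tap 135 mm taller than the rim at its -y end. Origin: middle of its underside, on the work surface.
- jar: Bystander: round glass jar with a steel lid, 64 mm across, 75 mm tall, loose on the rim. Origin at the middle of its underside.
- toothbrush_holder: Bystander: blue ceramic toothbrush holder, 68 mm across, 90 mm tall, loose on the rim. Origin at the middle of its underside.
- brush_stand: Bystander: black plastic shaving brush stand, round foot 64 mm across, 102 mm tall, loose on the rim. Origin at the middle of its underside.
- hair_clip: Bystander: red plastic hair clip, 70 mm long (y), about 40 mm wide and 43 mm tall, loose on the rim. Origin at the middle of its underside.

How it is judged:
By the outcome, as a careful person would: the job done as asked, in the order asked, and still so for the second after the job is handed in, with the robot touching nothing.
It also fails if it takes over 54 s, if anything falls off the work surface, if the arm or the gripper's body presses on something with over 40 N, if the wrist force passes 120 N, or if a joint passes its speed limit or range.

## Working session

There is one attempt and no reset: what is moved stays moved. The work goes in short steps, Python scripts to look and compute and a shell command to move; the robot and the scene stay as the last step left them, time stands still between calls to the robot, and variables do not carry over. Pictures are saved under pics/ and viewed, and the job is handed in when it is done.

```bash
ls; mkdir -p pics
python3 - <<'E'
from plant import r
import cv2
print(r.state(), r.pinch_z)
for n in("scene","top"):
    im=r.camera(n); cv2.imwrite(f"pics/{n}0.png",im[:,:,::-1]); p=r.camera_params(n); print(n,p)
E
```

```text
pics
{'time_s': 0.0, 'q': array([ 1.18470623e+00,  5.28272069e-02,  1.40174728e+00,  3.99747753e-05,
        1.68861786e+00, -7.02913764e-02]), 'qd': array([ 0.00058079,  0.00075225,  0.00012538,  0.00171811,  0.00069824,
       -0.00030041]), 'tau': array([ 1.15585997e-03, -3.81666756e+01, -3.60186303e+01,  1.82973099e-05,
        6.15304773e-03,  1.70481783e-06]), 'ee_pos': array([0.16300859, 0.49901458, 0.40386583]), 'eef_rot': array([ 0.57191331, -0.41544624,  0.57288821,  0.41487189]), 'force': array([-0.08207176,  0.53180215,  0.11111141]), 'torque': array([-0.05686484, -0.04075475, -0.01185122]), 'grip_width': 0.0856790393909493} 0.1547
scene {'K': array([[507.09544069,   0.        , 281.65381221],
       [  0.        , 507.09544069, 197.83141801],
       [  0.        ,   0.        ,   1.        ]]), 'extrinsics': array([[ 0.17380406, -0.66612863,  0.72530325,  1.39358577],
       [ 0.98452344,  0.10071524, -0.14342258, -0.17137919],
       [ 0.0224888 ,  0.73900547,  0.67332397,  0.91115249],
       [ 0.        ,  0.        ,  0.        ,  1.        ]])}
top {'K': array([[472.49585267,   0.        , 275.953812  ],
       [  0.        , 472.49585267, 208.97056817],
       [  0.        ,   0.        ,   1.        ]]), 'extrinsics': array([[ 0.02218711,  0.9872698 , -0.15749944,  0.40862806],
       [-0.99973613,  0.02284732,  0.00238234, -0.02987537],
       [ 0.00595045,  0.15740503,  0.9875162 ,  1.19751527],
       [ 0.        ,  0.        ,  0.        ,  1.        ]])}
```

View pics/scene0.png

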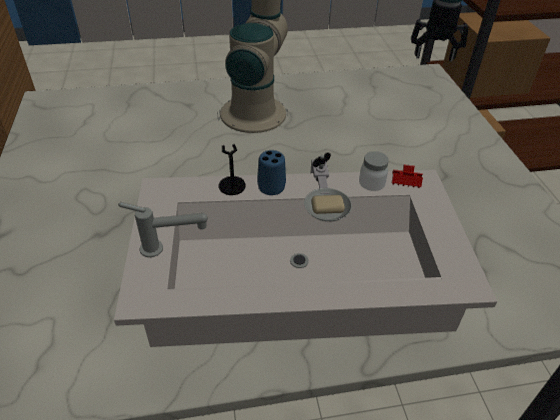

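View pics/top0.png

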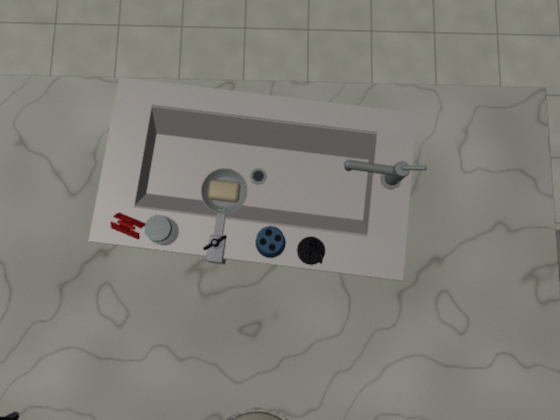

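Run:
```python
import cv2,numpy as np
a=cv2.imread("pics/scene0.png")[140:220,280:400]; b=cv2.imread("pics/top0.png")[200:280,160:280]
f=lambda x:cv2.resize(x,None,fx=6,fy=6,interpolation=cv2.INTER_CUBIC)
cv2.imwrite("pics/z1.png",cv2.convertScaleAbs(f(a),alpha=1.5));cv2.imwrite("pics/z2.png",cv2.convertScaleAbs(f(b),alpha=1.5))
```

```text
(no output)
```

View pics/z1.png

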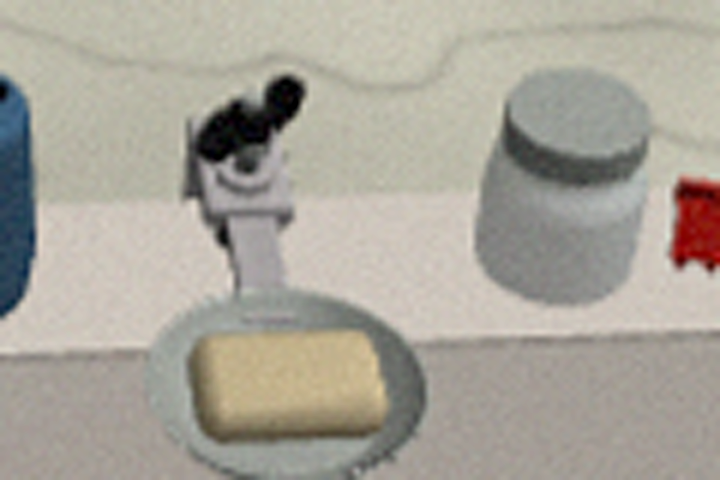

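View pics/z2.png

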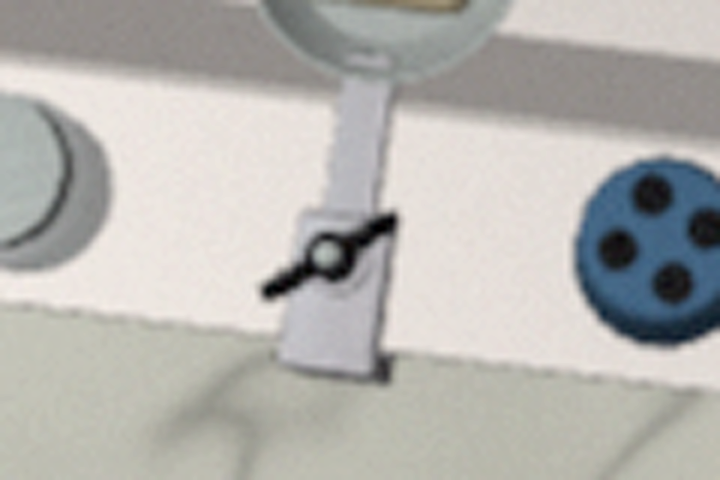

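```bash
cat > h.py <<'E'
import numpy as np,cv2
from plant import r
def ray(n,u,v):
    p=r.camera_params(n);K=p["K"];T=p["extrinsics"]
    d=np.linalg.inv(K)@[u,v,1]; d=np.array([d[0],-d[1],-d[2]]); return T[:3,3],T[:3,:3]@d
def atz(n,u,v,z):
    o,d=ray(n,u,v); return o+d*(z-o[2])/d[2]
def proj(n,P):
    p=r.camera_params(n);T=p["extrinsics"]; c=T[:3,:3].T@(np.array(P)-T[:3,3]); k=p["K"]@[c[0],-c[1],-c[2]]; return k[:2]/k[2]
def tri(a,b):
    o1,d1=ray(*a);o2,d2=ray(*b)
    s=np.linalg.lstsq(np.c_[d1,-d2],o2-o1,rcond=None)[0]
    p,q=o1+s[0]*d1,o2+s[1]*d2; return (p+q)/2,np.linalg.norm(p-q)
E
python3 - <<'E'
from h import *
np.set_printoptions(precision=4,suppress=True)
z=lambda a,b:(a/6-.42,b/6-.42)
def S(a,b): x,y=z(a,b);return("scene",280+x,140+y)
def T(a,b): x,y=z(a,b);return("top",160+x,200+y)
print("ctr",tri(S(253,117),T(328,256)))
print("wA",tri(S(285,97),T(270,290)),tri(S(218,138),T(390,221)))
for zz in(.17,.18,.19):
  a,b=atz(*T(265,293),zz),atz(*T(395,218),zz);c=atz(*T(328,253),zz+.012);print(zz,a,b,(a+b)/2,c,np.linalg.norm(a-b),np.degrees(np.arctan2(*(b-a)[1::-1])))
# jar lid/holder, basin corners
print("jar",atz("top",158,230,.195),"holder",atz("top",270,241,.21),'brush',atz("top",311,250,.122))
for c in((119,80),(417,104),(403,280),(90,241)):print(atz("top",*c,.12))
print("dish ctr",atz("top",224,191,.155))
print("jaw pts",[atz(*T(*q),.154)[:2] for q in((303,210),(390,215),(280,365),(375,378))])
E
```

```text
ctr (array([0.4948, 0.0984, 0.1861]), np.float64(0.00030122052099683985))
wA (array([0.4819, 0.1166, 0.1842]), np.float64(0.003966373553842078)) (array([0.508 , 0.0789, 0.1882]), np.float64(0.0050166134493462656))
0.17 [0.4822 0.1225 0.17  ] [0.5105 0.0765 0.17  ] [0.4963 0.0995 0.17  ] [0.4962 0.0988 0.182 ] 0.05395198218732426 -58.374995561043
0.18 [0.4815 0.121  0.18  ] [0.5095 0.0755 0.18  ] [0.4955 0.0982 0.18  ] [0.4953 0.0975 0.192 ] 0.05342690987034717 -58.37499556104292
0.19 [0.4807 0.1195 0.19  ] [0.5085 0.0745 0.19  ] [0.4946 0.097  0.19  ] [0.4944 0.0963 0.202 ] 0.052901837553370024 -58.37499556104295
jar [0.5174 0.2179 0.195 ] holder [ 0.498  -0.0213  0.21  ] brush [ 0.4875 -0.1143  0.122 ]
[0.8863 0.3526 0.12  ]
[ 0.8432 -0.365   0.12  ]
[ 0.4247 -0.323   0.12  ]
[0.4968 0.3896 0.12  ]
dish ctr [0.6131 0.0852 0.155 ]
jaw pts [array([0.5142, 0.1122]), array([0.5131, 0.0801]), array([0.4571, 0.1181]), array([0.4532, 0.0832])]
```

```bash
cat >> h.py <<'E'
from scipy.spatial.transform import Rotation as Ro
def pose():
    s=r.state(); return s["ee_pos"],Ro.from_quat(np.roll(s["eef_rot"],-1)).as_matrix(),s
def to(P):
    p,R,s=pose(); return R.T@(np.array(P)-p)*1000
np.set_printoptions(precision=4,suppress=True)
E
python3 - <<'E'
from h import *
p,R,s=pose(); print(R); print(to([.465,.104,.404]))
Rd=np.array([[0,0,1],[0,1,0],[-1,0,0.]])
for k in range(4):
    D=np.column_stack([[0,0,-1.],[np.cos(k*np.pi/2),np.sin(k*np.pi/2),0],np.cross([0,0,-1.],[np.cos(k*np.pi/2),np.sin(k*np.pi/2),0])])
    print(k,np.degrees(Ro.from_matrix(R.T@D).as_rotvec()))
E
```

```text
[[-0.0005 -0.9506  0.3105]
 [-0.0013  0.3105  0.9506]
 [-1.      0.0001 -0.0014]]
[   0.3236 -409.7296 -281.7225]
0 [161.9092  -0.0256   0.112 ]
1 [71.9092 -0.0727  0.0456]
2 [-18.0907  -0.0786  -0.018 ]
3 [-108.0907   -0.0498   -0.0792]
```

```bash
python3 -m creep '[[[0,-30,-20,0,0,0,-1],[0,-70,-48,-4,0,0,-1],[0,-110,-76,-8,0,0,-1],[0,-150,-103,-12,0,0,-1],[0,-190,-131,-16,0,0,-1],[0,-230,-158,-18.1,0,0,-1],[0,-270,-186,-18.1,0,0,-1],[0,-310,-213,-18.1,0,0,-1],[0,-350,-241,-18.1,0,0,-1],[0,-385,-265,-18.1,0,0,-1],[0,-405,-279,-18.1,0,0,-1],[0,-410,-282,-18.1,0,0,-1]]]'
python3 - <<'E'
from h import *
p,R,s=pose(); print(p,R,s['q'],s['force'],s['grip_width'])
im=r.camera("scene");cv2.imwrite("pics/s1.png",cv2.resize(im[60:240,220:460,::-1],None,fx=3.3,fy=3.3,interpolation=cv2.INTER_CUBIC))
print(proj("scene",p+R@[.173,0,0]))
E
```

```text
time_s: 1.3
ee_pos: [0.4662, 0.1016, 0.404]
eef_rot: [0.5, -0.499, 0.501, 0.499]
force: [-0.4, 0.1, -0.6]
grip_width: 0.0003
[0.4662 0.1016 0.404 ] [[-0.0012 -1.      0.0034]
 [-0.0005  0.0034  1.    ]
 [-1.      0.0012 -0.0005]] [ 0.1373 -0.0835  1.5363 -0.0003  1.69   -1.4302] [-0.4301  0.1012 -0.5745] 0.00026306119844590254
[321.6166 135.9613]
```

View pics/s1.png

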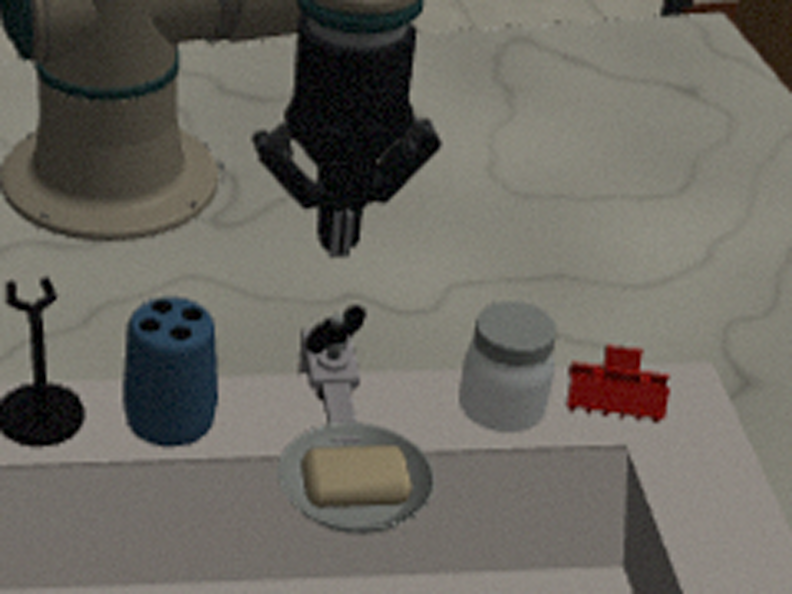

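```bash
cat > plan.py <<'E'
from h import *
C=np.array([.495,.098]); hx,hy=.011,.0145
def centre(th,rt=.018,clear=.012):
    a=np.radians(th); e=np.array([np.cos(a),np.sin(a)]); t=np.array([-e[1],e[0]])
    cs=np.array([[i*hx,j*hy] for i in(-1,1) for j in(-1,1)])
    best=None
    lo=(cs@t).min(); 
    for rc in np.arange(-.01,.05,.0002):   # centre radial
        c=rc*e+(.0025-lo)*t
        q=np.maximum(np.abs(c)-[hx,hy],0); d=np.hypot(*q)
        k=cs[cs@t<lo+.001]; ks=k@e+rc   # contact corners
        rho=ks.min() if len(ks)<2 else np.clip(rt,ks.min(),ks.max())
        if d<clear or rho<.012 : continue
        cost=abs(rho-rt)
        if best is None or cost<best[0]: best=(cost,c,rho,d)
    return best
if __name__=="__main__":
    for th in range(122,-240,-12):
        b=centre(th); print(th,(b[1]*1000).round(1),round(b[2]*1000,1),round(b[3]*1000,1))
E
python3 plan.py
```

```text
122 [-23.   0.] 18.7 12.0
110 [-23.   11.2] 28.3 12.0
98 [-18.9  23.6] 38.8 12.0
86 [-12.2  32.5] 17.9 18.1
74 [-8.4 32.6] 18.1 18.1
62 [-4.8 31.5] 18.0 17.0
50 [-1.4 29.9] 18.0 15.4
38 [ 1.6 27.5] 17.9 13.0
26 [ 8.  26.5] 22.3 12.0
14 [18.1 24.3] 30.6 12.1
2 [22.6 18.2] 18.0 12.1
-10 [29.2 13.8] 18.1 18.2
-22 [28.7 10.1] 18.0 17.7
-34 [27.3  6.5] 18.0 16.3
-46 [25.3  3.3] 18.0 14.3
-58 [23. -0.] 18.7 12.0
-70 [ 23.  -11.2] 28.3 12.0
-82 [ 18.9 -23.6] 38.8 12.0
-94 [ 12.2 -32.5] 17.9 18.1
-106 [  8.4 -32.6] 18.1 18.1
-118 [  4.8 -31.5] 18.0 17.0
-130 [  1.4 -29.9] 18.0 15.4
-142 [ -1.6 -27.5] 17.9 13.0
-154 [ -8.  -26.5] 22.3 12.0
-166 [-18.1 -24.3] 30.6 12.1
-178 [-22.6 -18.2] 18.0 12.1
-190 [-29.2 -13.8] 18.1 18.2
-202 [-28.7 -10.1] 18.0 17.7
-214 [-27.3  -6.5] 18.0 16.3
-226 [-25.3  -3.3] 18.0 14.3
-238 [-23.   0.] 18.7 12.0
```

```bash
cat > app.py <<'E'
from h import *
C=np.array([.495,.0975])
def target(th,gap=0,rho=.026,z=.350):
    a=np.radians(th); e=np.array([np.cos(a),np.sin(a),0]); t=np.array([-e[1],e[0],0])
    P=np.r_[C,z]+rho*e+(.0025+.011+gap)*t
    x=np.array([0,0,-1.]); return P,np.column_stack([x,t,np.cross(x,t)])
def rel(P,D):
    p,R,s=pose(); return (R.T@(P-p)*1000).round(1),np.degrees(Ro.from_matrix(R.T@D).as_rotvec()).round(1)
E
python3 - <<'E'
from app import *
p,R,s=pose(); print(p,s['force'])
P,D=target(121.6,.009,z=.404); print(P,rel(P,D))
E
```

```text
[0.466  0.1023 0.404 ] [ 0.3141  0.5546 -0.1893]
[0.4622 0.1079 0.404 ] (array([0.1, 3.8, 5.6]), array([-31.7,   0. ,  -0.1]))
```

```bash
python3 -m creep '[[[0,1,1,-8,0,0,-1],[0,2,3,-16,0,0,-1],[0,3,4,-24,0,0,-1],[0,3.8,5,-31.7,0,0,-1],[0,3.8,5,-31.7,0,0,-1],[0,3.8,5,-31.7,0,0,-1]]]'
python3 - <<'E'
from app import *
p,R,s=pose(); print(p,R,s['q'],s['qd'])
P,D=target(121.6,.009,z=.350); print(P,rel(P,D))
E
```

```text
time_s: 1.95
ee_pos: [0.461, 0.1094, 0.4047]
eef_rot: [0.345, -0.617, 0.345, 0.617]
force: [0.0, -0.1, 0.3]
grip_width: -0.0003
[0.461  0.1094 0.4047] [[-0.0001 -0.852  -0.5236]
 [ 0.0002 -0.5236  0.852 ]
 [-1.     -0.      0.0003]] [ 0.1551 -0.0938  1.5447  0.0003  1.6908 -1.9668] [-0.0077  0.0038 -0.0035 -0.0031 -0.0007 -0.0037]
[0.4622 0.1079 0.35  ] (array([54.7, -0.2, -2. ]), array([-0.,  0.,  0.]))
```

```bash
python3 -m creep '[[[10,0,-1,0,0,0,-1],[25,0,-2,0,0,0,-1],[40,0,-2,0,0,0,-1],[50,0,-2,0,0,0,-1],[54.5,0,-2,0,0,0,-1],[54.5,0,-2,0,0,0,-1],[54.5,0,-2,0,0,0,-1]]]'
python3 - <<'E'
from app import *
p,R,s=pose(); print(p,s['force'],s['torque'])
P,D=target(121.6,.0,z=.350); print(P,rel(P,D))
im=r.camera("scene");cv2.imwrite("pics/s2.png",cv2.resize(im[100:210,250:400,::-1],None,fx=5,fy=5,interpolation=cv2.INTER_CUBIC))
im=r.camera("top");cv2.imwrite("pics/t2.png",cv2.resize(im[200:280,160:280,::-1],None,fx=6,fy=6,interpolation=cv2.INTER_CUBIC))
E
```

```text
time_s: 2.65
ee_pos: [0.4625, 0.107, 0.3507]
eef_rot: [-0.345, 0.618, -0.344, -0.617]
force: [-0.2, -0.8, 0.4]
grip_width: -0.0002
[0.4625 0.107  0.3507] [-0.218  -0.7529  0.4326] [ 0.0286  0.015  -0.0209]
[0.4699 0.1126 0.35  ] (array([ 0.8, -9.2,  0.9]), array([ 0.1, -0. ,  0.1]))
```

View pics/s2.png

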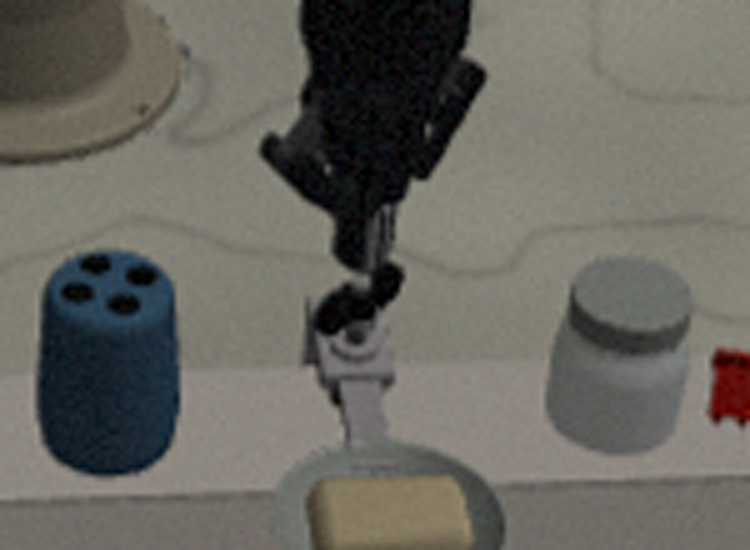

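View pics/t2.png

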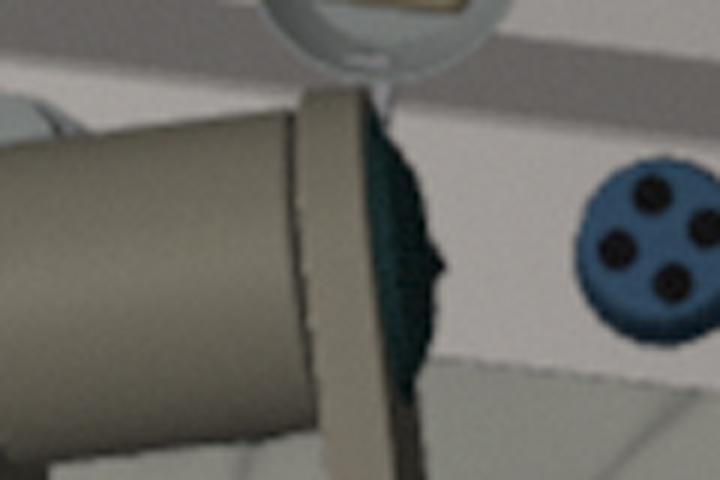

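```bash
python3 -m creep '[[[0,-2,0.4,0,0,0,-1],[0,-4,0.9,0,0,0,-1],[0,-6,0.9,0,0,0,-1],[0,-8,0.9,0,0,0,-1],[0,-9.2,0.9,0,0,0,-1],[0,-9.2,0.9,0,0,0,-1]]]'
python3 - <<'E'
from app import *
p,R,s=pose(); print(p,R.T@s['force'],s['torque'])
P,D=target(121.6,.0,z=.350); print(P,rel(P,D))
c=np.array([-13.5,-26.])
for a in range(6,73,6):
    A=np.radians(a); M=np.array([[np.cos(A),-np.sin(A)],[np.sin(A),np.cos(A)]]); d=c-M@c; print("[0,%.1f,%.1f,%d,0,0,-1],"%(*d,a),end='')
E
```

```text
time_s: 3.35
ee_pos: [0.4699, 0.1126, 0.3501]
eef_rot: [0.344, -0.618, 0.344, 0.618]
force: [0.5, 0.4, -0.4]
grip_width: -0.0003
[0.4699 0.1126 0.3501] [ 0.4295 -0.6454  0.025 ] [-0.0296  0.0214 -0.0149]
[0.4699 0.1126 0.35  ] (array([ 0.1,  0. , -0.1]), array([ 0.1,  0. , -0. ]))
[0,-2.8,1.3,6,0,0,-1],[0,-5.7,2.2,12,0,0,-1],[0,-8.7,2.9,18,0,0,-1],[0,-11.7,3.2,24,0,0,-1],[0,-14.8,3.3,30,0,0,-1],[0,-17.9,3.0,36,0,0,-1],[0,-20.9,2.4,42,0,0,-1],[0,-23.8,1.4,48,0,0,-1],[0,-26.6,0.2,54,0,0,-1],[0,-29.3,-1.3,60,0,0,-1],[0,-31.8,-3.1,66,0,0,-1],[0,-34.1,-5.1,72,0,0,-1],
```

```bash
python3 -m creep '[[[0,-2.8,1.3,6,0,0,-1],[0,-5.7,2.2,12,0,0,-1],[0,-8.7,2.9,18,0,0,-1],[0,-11.7,3.2,24,0,0,-1],[0,-14.8,3.3,30,0,0,-1],[0,-14.8,3.3,30,0,0,-1]]]'
python3 - <<'E'
from app import *
p,R,s=pose(); print(p,R.T@s['force'],s['torque'])
P,D=target(91.6,.0,z=.350); print(P,rel(P,D))
im=r.camera("scene");cv2.imwrite("pics/s3.png",cv2.resize(im[100:210,250:400,::-1],None,fx=5,fy=5,interpolation=cv2.INTER_CUBIC))
E
```

```text
time_s: 3.95
ee_pos: [0.4807, 0.1232, 0.35]
eef_rot: [0.493, -0.507, 0.493, 0.507]
force: [-0.3, -0.1, -1.6]
grip_width: 0.0002
[0.4807 0.1232 0.35  ] [ 1.6143  0.3418 -0.0704] [-0.0311  0.1109  0.0644]
[0.4808 0.1231 0.35  ] (array([-0. , -0.1, -0.1]), array([ 0.1, -0. , -0. ]))
```

View pics/s3.png

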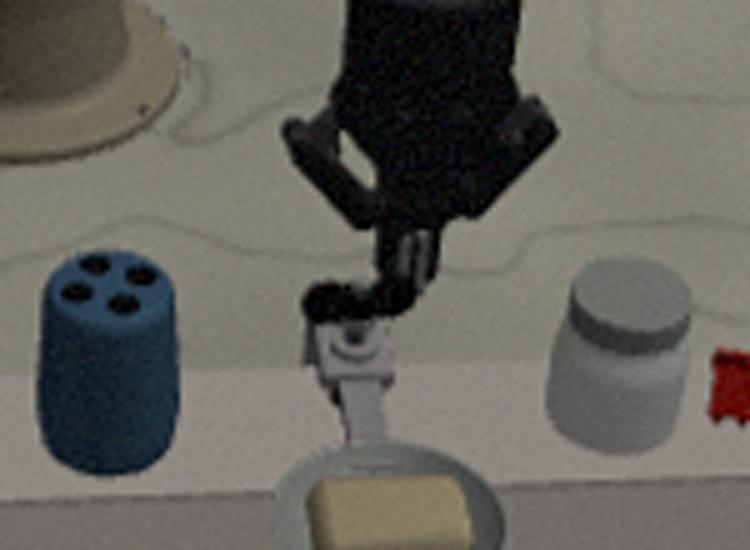

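```bash
python3 -m creep '[[[0,-2.8,1.3,6,0,0,-1],[0,-5.7,2.2,12,0,0,-1],[0,-8.7,2.9,18,0,0,-1],[0,-11.7,3.2,24,0,0,-1],[0,-14.8,3.3,30,0,0,-1],[0,-17.9,3.0,36,0,0,-1],[0,-20.9,2.4,42,0,0,-1],[0,-23.8,1.4,48,0,0,-1],[0,-26.6,0.2,54,0,0,-1],[0,-29.3,-1.3,60,0,0,-1],[0,-29.3,-1.3,60,0,0,-1]]]'
python3 - <<'E'
from app import *
p,R,s=pose(); print(p,R.T@s['force'],s['torque'])
P,D=target(31.6,.0,z=.350); print(P,rel(P,D))
im=r.camera("scene");cv2.imwrite("pics/s4.png",cv2.resize(im[100:210,250:400,::-1],None,fx=5,fy=5,interpolation=cv2.INTER_CUBIC))
E
```

```text
time_s: 5.1
ee_pos: [0.51, 0.1226, 0.35]
eef_rot: [0.68, -0.194, 0.68, 0.194]
force: [0.2, 1.0, -0.4]
grip_width: 0.0
[0.51   0.1226 0.35  ] [0.4349 0.7842 0.6965] [ 0.0935  0.0728 -0.0477]
[0.5101 0.1226 0.35  ] (array([ 0. , -0.1,  0.1]), array([ 0.2, -0. , -0. ]))
```

View pics/s4.png

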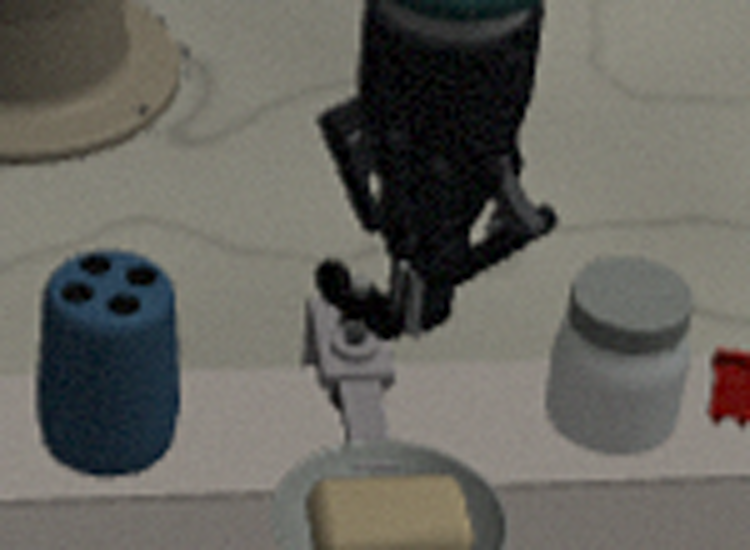

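```bash
python3 -m creep '[[[0,-2.8,1.3,6,0,0,-1],[0,-5.7,2.2,12,0,0,-1],[0,-8.7,2.9,18,0,0,-1],[0,-11.7,3.2,24,0,0,-1],[0,-14.8,3.3,30,0,0,-1],[0,-17.9,3.0,36,0,0,-1],[0,-20.9,2.4,42,0,0,-1],[0,-23.8,1.4,48,0,0,-1],[0,-26.6,0.2,54,0,0,-1],[0,-29.3,-1.3,60,0,0,-1],[0,-29.3,-1.3,60,0,0,-1]]]'
python3 - <<'E'
from app import *
p,R,s=pose(); print(p,R.T@s['force'],s['torque'],s['q'])
P,D=target(-28.4,.0,z=.350); print(P,rel(P,D))
E
python3 -m creep '[[[0,-2.8,1.3,6,0,0,-1],[0,-5.7,2.2,12,0,0,-1],[0,-8.7,2.9,18,0,0,-1],[0,-11.7,3.2,24,0,0,-1],[0,-14.8,3.3,30,0,0,-1],[0,-17.9,3.0,36,0,0,-1],[0,-20.9,2.4,42,0,0,-1],[0,-23.8,1.4,48,0,0,-1],[0,-26.6,0.2,54,0,0,-1],[0,-26.6,0.2,54,0,0,-1]]]'
python3 - <<'E'
from app import *
p,R,s=pose(); print(p,R.T@s['force'],s['torque'],s['q'])
P,D=target(-82.4,.0,z=.350); print(P,rel(P,D))
im=r.camera("scene");cv2.imwrite("pics/s5.png",cv2.resize(im[100:210,250:400,::-1],None,fx=5,fy=5,interpolation=cv2.INTER_CUBIC))
E
```

```text
time_s: 6.25
ee_pos: [0.5242, 0.097, 0.3503]
eef_rot: [0.686, 0.172, 0.686, -0.172]
force: [-0.5, -0.1, -0.1]
grip_width: -0.0001
[0.5242 0.097  0.3503] [ 0.1273 -0.2961 -0.371 ] [ 0.1889  0.0451 -0.0014] [0.1136 0.0974 1.4615 0.0002 1.5822 0.605 ]
[0.5243 0.097  0.35  ] (array([0.3, 0.1, 0.1]), array([ 0.2,  0. , -0. ]))
time_s: 7.25
ee_pos: [0.5117, 0.0735, 0.3504]
eef_rot: [0.534, 0.464, 0.533, -0.464]
force: [0.6, -0.8, 0.6]
grip_width: -0.0
[0.5117 0.0735 0.3504] [-0.5847  0.4836  0.8589] [ 0.0199 -0.1137  0.061 ] [ 0.0713  0.052   1.5092 -0.0001  1.5798  1.5039]
[0.5118 0.0735 0.35  ] (array([0.4, 0.1, 0. ]), array([ 0.3,  0. , -0. ]))
```

View pics/s5.png

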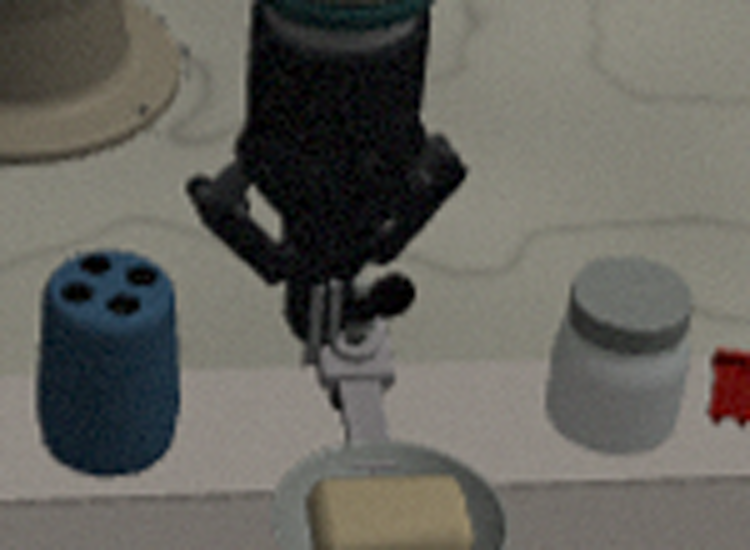

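```bash
cat > chk.py <<'E'
from h import *
import sys
p,R,s=pose(); f=R.T@s['force']; d=p[:2]-[.495,.0975]
print("t%.2f F"%s['time_s'],f.round(1),"toolang %.1f"%(np.degrees(np.arctan2(R[1,2],R[0,2]))),"rho,t",(R[:2,2]@d*1e3).round(1),(R[:2,1]@d*1e3).round(1),"z%.4f tz%.2f q6 %.2f"%(p[2],s['torque'][2],s['q'][5]))
sys.exit(abs(f[1])>4)
E
python3 -m creep '[[[0,-2.3,1.1,5,0,0,-1],[0,-4.7,1.9,10,0,0,-1],[0,-4.7,1.9,10,0,0,-1]]]' >/dev/null && python3 chk.py &&
python3 -m creep '[[[0,-2.3,1.1,5,0,0,-1],[0,-2.3,1.1,5,0,0,-1]]]' >/dev/null && python3 chk.py &&
python3 -m creep '[[[0,-2.3,1.1,5,0,0,-1],[0,-2.3,1.1,5,0,0,-1]]]' >/dev/null && python3 chk.py &&
python3 -m creep '[[[0,-2.3,1.1,5,0,0,-1],[0,-2.3,1.1,5,0,0,-1]]]' >/dev/null && python3 chk.py &&
python3 -m creep '[[[0,-2.3,1.1,5,0,0,-1],[0,-2.3,1.1,5,0,0,-1]]]' >/dev/null && python3 chk.py &&
python3 -m creep '[[[0,-2.3,1.1,5,0,0,-1],[0,-2.3,1.1,5,0,0,-1]]]' >/dev/null && python3 chk.py &&
python3 -m creep '[[[0,-2.3,1.1,5,0,0,-1],[0,-2.3,1.1,5,0,0,-1]]]' >/dev/null && python3 chk.py &&
python3 -m creep '[[[0,-2.3,1.1,5,0,0,-1],[0,-2.3,1.1,5,0,0,-1]]]' >/dev/null && python3 chk.py
```

```text
t7.60 F [ 0.4  0.7 -0.4] toolang -92.1 rho,t 26.0 13.4 z0.3504 tz0.03 q6 1.67False
```

```bash
sed -i 's/sys.exit(\(.*\))$/sys.exit(int(\1))/' chk.py
python3 -m creep '[[[0,-2.3,1.1,5,0,0,-1],[0,-2.3,1.1,5,0,0,-1]]]' >/dev/null && python3 chk.py &&
python3 -m creep '[[[0,-2.3,1.1,5,0,0,-1],[0,-2.3,1.1,5,0,0,-1]]]' >/dev/null && python3 chk.py &&
python3 -m creep '[[[0,-2.3,1.1,5,0,0,-1],[0,-2.3,1.1,5,0,0,-1]]]' >/dev/null && python3 chk.py &&
python3 -m creep '[[[0,-2.3,1.1,5,0,0,-1],[0,-2.3,1.1,5,0,0,-1]]]' >/dev/null && python3 chk.py &&
python3 -m creep '[[[0,-2.3,1.1,5,0,0,-1],[0,-2.3,1.1,5,0,0,-1]]]' >/dev/null && python3 chk.py &&
python3 -m creep '[[[0,-2.3,1.1,5,0,0,-1],[0,-2.3,1.1,5,0,0,-1]]]' >/dev/null && python3 chk.py &&
python3 -m creep '[[[0,-2.3,1.1,5,0,0,-1],[0,-2.3,1.1,5,0,0,-1]]]' >/dev/null && python3 chk.py &&
python3 -m creep '[[[0,-2.3,1.1,5,0,0,-1],[0,-2.3,1.1,5,0,0,-1]]]' >/dev/null && python3 chk.py
python3 - <<'E'
from app import *
im=r.camera("scene");cv2.imwrite("pics/s6.png",cv2.resize(im[100:210,250:400,::-1],None,fx=5,fy=5,interpolation=cv2.INTER_CUBIC))
E
```

```text
t7.80 F [ 0.6  0.9 -0.2] toolang -97.1 rho,t 26.0 13.4 z0.3503 tz0.06 q6 1.76
t8.00 F [0.1 0.8 0.2] toolang -102.1 rho,t 26.0 13.4 z0.3503 tz-0.01 q6 1.85
t8.20 F [-0.   0.9  0.4] toolang -107.1 rho,t 26.0 13.4 z0.3502 tz0.05 q6 1.93
t8.40 F [-0.3  0.2 -0.3] toolang -112.1 rho,t 26.0 13.4 z0.3502 tz0.03 q6 2.02
t8.60 F [-0.3  1.1  0.4] toolang -117.1 rho,t 26.0 13.4 z0.3502 tz0.05 q6 2.11
t8.80 F [0.3 1.7 0.4] toolang -122.1 rho,t 26.0 13.4 z0.3502 tz0.07 q6 2.19
t9.00 F [ 1.2  1.2 -0.3] toolang -127.1 rho,t 26.1 13.5 z0.3502 tz0.03 q6 2.28
t9.20 F [-0.2  1.6  1.3] toolang -132.1 rho,t 26.1 13.5 z0.3502 tz-0.00 q6 2.37
```

View pics/s6.png

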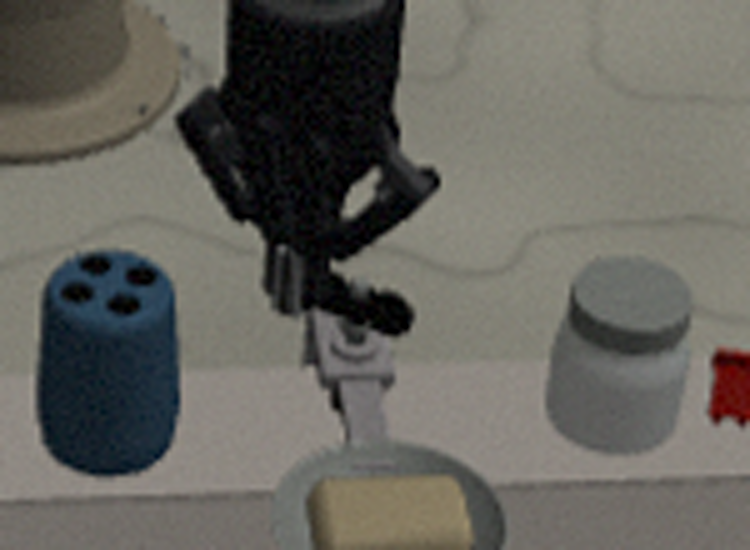

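```bash
python3 -m creep '[[[0,-2.3,1.1,5,0,0,-1],[0,-2.3,1.1,5,0,0,-1]]]' >/dev/null && python3 chk.py &&
python3 -m creep '[[[0,-2.3,1.1,5,0,0,-1],[0,-2.3,1.1,5,0,0,-1]]]' >/dev/null && python3 chk.py &&
python3 -m creep '[[[0,-2.3,1.1,5,0,0,-1],[0,-2.3,1.1,5,0,0,-1]]]' >/dev/null && python3 chk.py &&
python3 -m creep '[[[0,-2.3,1.1,5,0,0,-1],[0,-2.3,1.1,5,0,0,-1]]]' >/dev/null && python3 chk.py &&
python3 -m creep '[[[0,-2.3,1.1,5,0,0,-1],[0,-2.3,1.1,5,0,0,-1]]]' >/dev/null && python3 chk.py
```

```text
t9.45 F [0.2 0.5 0.5] toolang -137.1 rho,t 26.1 13.5 z0.3502 tz0.01 q6 2.46
t9.65 F [0.8 1.1 0.5] toolang -142.1 rho,t 26.1 13.5 z0.3502 tz-0.00 q6 2.55
t9.85 F [0.5 0.  0.1] toolang -147.1 rho,t 26.1 13.5 z0.3502 tz-0.01 q6 2.64
t10.05 F [1.  0.8 0.9] toolang -152.1 rho,t 26.1 13.6 z0.3502 tz-0.02 q6 2.73
t10.25 F [ 0.4  0.4 -0.1] toolang -157.1 rho,t 26.1 13.6 z0.3502 tz0.03 q6 2.82
```

```bash
python3 -m creep '[[[0,4,0,0,0,0,-1],[0,8,0,0,0,0,-1],[-10,8,0,0,0,0,-1],[-30,8,0,0,0,0,-1],[-50,8,0,0,0,0,-1],[-50,8,0,-8,0,0,-1],[-50,8,0,-16,0,0,-1],[-50,8,0,-24,0,0,-1],[-50,8,0,-32,0,0,-1],[-50,8,0,-40,0,0,-1],[-50,8,0,-48,0,0,-1],[-50,8,0,-56,0,0,-1]]]'
python3 -m creep '[[[0,0,0,-8,0,0,-1],[0,0,0,-16,0,0,-1],[0,0,0,-24,0,0,-1],[0,0,0,-32,0,0,-1],[0,0,0,-40,0,0,-1],[0,0,0,-48,0,0,-1],[0,0,0,-56,0,0,-1],[0,0,0,-64,0,0,-1],[0,0,0,-64,0,0,-1]]]'
python3 -m creep '[[[0,0,0,-8,0,0,-1],[0,0,0,-16,0,0,-1],[0,0,0,-24,0,0,-1],[0,0,0,-32,0,0,-1],[0,0,0,-40,0,0,-1],[0,0,0,-48,0,0,-1],[0,0,0,-56,0,0,-1],[0,0,0,-60,0,0,-1],[0,0,0,-60,0,0,-1],[0,0,0,-60,0,0,-1]]]'
python3 - <<'E'
from app import *
p,R,s=pose(); print(p,s['q'])
P,D=target(-157.1,.007,z=.350); D[:,1:]*=-1; print(P,rel(P,D))
im=r.camera("scene");cv2.imwrite("pics/s7.png",cv2.resize(im[100:210,250:400,::-1],None,fx=5,fy=5,interpolation=cv2.INTER_CUBIC))
im=r.camera("top");cv2.imwrite("pics/t7.png",cv2.resize(im[200:280,160:280,::-1],None,fx=6,fy=6,interpolation=cv2.INTER_CUBIC))
E
```

```text
time_s: 11.45
ee_pos: [0.4794, 0.0673, 0.4011]
eef_rot: [0.45, 0.546, 0.45, -0.545]
force: [-0.4, -0.1, 0.2]
grip_width: 0.0002
time_s: 12.35
ee_pos: [0.4794, 0.0673, 0.401]
eef_rot: [0.671, 0.226, 0.67, -0.225]
force: [-0.3, 0.5, -0.2]
grip_width: -0.0001
time_s: 13.35
ee_pos: [0.4793, 0.0674, 0.4005]
eef_rot: [0.694, -0.138, 0.693, 0.138]
force: [0.4, -0.2, 0.2]
grip_width: -0.0001
[0.4793 0.0674 0.4005] [ 0.0633 -0.0632  1.524   0.0002  1.6804 -0.3292]
[0.479  0.0685 0.35  ] (array([50.5,  1.2,  0.1]), array([-0.4,  0. , -0. ]))
```

View pics/s7.png

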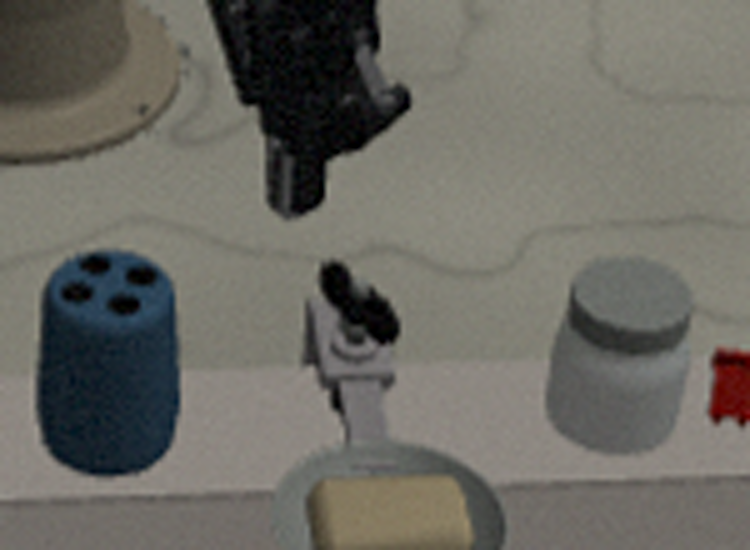

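Run:
```python
from app import *
a,b=[atz("scene",250+u/5-.4,100+v/5-.4,.181) for u,v in((335,277),(380,316))]
print(a,b,(a+b)/2,np.degrees(np.arctan2(*(a-b)[1::-1])))
a,b=[atz("scene",280+u/6-.4,140+v/6-.4,.184) for u,v in((285,97),(218,138))]
print(a,b,(a+b)/2,np.degrees(np.arctan2(*(a-b)[1::-1])))
```

```text
[0.4714 0.092  0.181 ] [0.5034 0.1061 0.181 ] [0.4874 0.099  0.181 ] -156.23662618659878
[0.4817 0.1147 0.184 ] [0.5031 0.0829 0.184 ] [0.4924 0.0988 0.184 ] 123.92082785096918
```

View pics/t7.png

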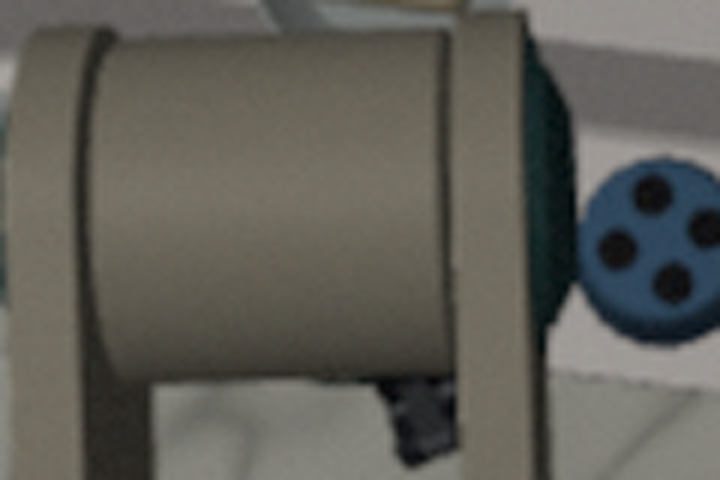

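```bash
python3 -m creep '[[[15,1,0,0,0,0,-1],[30,1,0,0,0,0,-1],[42,1,0,0,0,0,-1],[50.5,1,0,0,0,0,-1],[50.5,1,0,0,0,0,-1],[50.5,3,0,0,0,0,-1],[50.5,5,0,0,0,0,-1],[50.5,7,0,0,0,0,-1],[50.5,8,0,0,0,0,-1],[50.5,8,0,0,0,0,-1]]]'
python3 chk.py
python3 - <<'E'
from app import *
P,D=target(-157.1,.0,z=.350); D[:,1:]*=-1; print(P,rel(P,D))
E
```

```text
time_s: 14.45
ee_pos: [0.4762, 0.0749, 0.3501]
eef_rot: [0.694, -0.139, 0.693, 0.139]
force: [0.3, -0.6, 0.4]
grip_width: 0.0002
t14.45 F [-0.4 -0.7  0.1] toolang 22.7 rho,t -26.1 -13.6 z0.3501 tz-0.00 q6 -0.32
[0.4763 0.0749 0.35  ] (array([0.1, 0. , 0.1]), array([-0.2,  0. ,  0. ]))
```

```bash
python3 -m creep '[[[0,2.3,-1.1,5,0,0,-1],[0,2.3,-1.1,5,0,0,-1]]]' >/dev/null && python3 chk.py &&
python3 -m creep '[[[0,2.3,-1.1,5,0,0,-1],[0,2.3,-1.1,5,0,0,-1]]]' >/dev/null && python3 chk.py &&
python3 -m creep '[[[0,2.3,-1.1,5,0,0,-1],[0,2.3,-1.1,5,0,0,-1]]]' >/dev/null && python3 chk.py &&
python3 -m creep '[[[0,2.3,-1.1,5,0,0,-1],[0,2.3,-1.1,5,0,0,-1]]]' >/dev/null && python3 chk.py &&
python3 -m creep '[[[0,2.3,-1.1,5,0,0,-1],[0,2.3,-1.1,5,0,0,-1]]]' >/dev/null && python3 chk.py &&
python3 -m creep '[[[0,2.3,-1.1,5,0,0,-1],[0,2.3,-1.1,5,0,0,-1]]]' >/dev/null && python3 chk.py &&
python3 -m creep '[[[0,2.3,-1.1,5,0,0,-1],[0,2.3,-1.1,5,0,0,-1]]]' >/dev/null && python3 chk.py &&
python3 -m creep '[[[0,2.3,-1.1,5,0,0,-1],[0,2.3,-1.1,5,0,0,-1]]]' >/dev/null && python3 chk.py &&
python3 -m creep '[[[0,2.3,-1.1,5,0,0,-1],[0,2.3,-1.1,5,0,0,-1]]]' >/dev/null && python3 chk.py &&
python3 -m creep '[[[0,2.3,-1.1,5,0,0,-1],[0,2.3,-1.1,5,0,0,-1]]]' >/dev/null && python3 chk.py
```

```text
t14.65 F [-0.8 -0.5  1.4] toolang 17.7 rho,t -26.1 -13.7 z0.3499 tz-0.02 q6 -0.23
t14.85 F [-0.9 -1.  -0.7] toolang 12.8 rho,t -26.1 -13.8 z0.3498 tz-0.04 q6 -0.14
t15.05 F [-0.1 -1.5 -0.2] toolang 7.8 rho,t -26.1 -13.8 z0.3497 tz-0.04 q6 -0.05
t15.25 F [ 0.1 -1.  -0.6] toolang 2.9 rho,t -26.1 -13.8 z0.3497 tz0.04 q6 0.05
t15.45 F [-0.3 -0.6 -0.7] toolang -2.1 rho,t -26.1 -13.8 z0.3497 tz-0.04 q6 0.14
t15.65 F [-0.5 -0.3 -0.6] toolang -7.1 rho,t -26.1 -13.8 z0.3496 tz0.03 q6 0.23
t15.85 F [-0.5 -3.7  0.3] toolang -12.1 rho,t -26.0 -14.2 z0.3496 tz0.04 q6 0.32
t16.05 F [-1.4 -8.1  0.8] toolang -17.1 rho,t -25.9 -14.6 z0.3496 tz0.01 q6 0.41
```

```bash
python3 -m creep '[[[0,1.4,-0.7,3,0,0,-1],[0,1.4,-0.7,3,0,0,-1],[0,1.4,-0.7,3,0,0,-1],[0,1.4,-0.7,3,0,0,-1]]]' ; python3 chk.py
python3 - <<'E'
from app import *
im=r.camera("scene");cv2.imwrite("pics/s8.png",cv2.resize(im[100:210,250:400,::-1],None,fx=5,fy=5,interpolation=cv2.INTER_CUBIC))
E
```

```text
time_s: 16.45
ee_pos: [0.4657, 0.0922, 0.3496]
eef_rot: [0.696, 0.122, 0.697, -0.124]
force: [-3.7, -10.5, 2.5]
grip_width: -0.0
t16.45 F [ -2.5 -11.1   0.1] toolang -20.0 rho,t -25.7 -15.0 z0.3496 tz0.04 q6 0.47
```

View pics/s8.png

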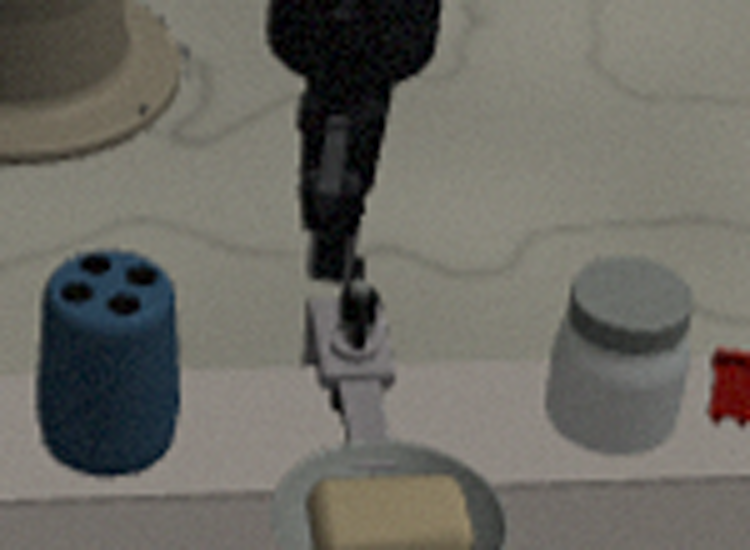

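```bash
python3 -m creep '[[[0,-3,0,0,0,0,-1],[0,-6,0,0,0,0,-1],[0,-10,0,0,0,0,-1],[-15,-10,0,0,0,0,-1],[-40,-10,0,0,0,0,-1],[-70,-12,0,0,0,0,-1],[-80,-40,-20,0,0,0,-1],[-80,-80,-40,0,0,0,-1],[-80,-80,-40,0,0,0,-1],[-80,-80,-40,0,0,0,-1]]]' ; python3 chk.py
python3 - <<'E'
from app import *
im=r.camera("scene");cv2.imwrite("pics/s9.png",cv2.resize(im[100:220,220:440,::-1],None,fx=3.6,fy=3.6,interpolation=cv2.INTER_CUBIC))
im=r.camera("top");cv2.imwrite("pics/t9.png",im[:,:,::-1])
E
```

```text
time_s: 17.5
ee_pos: [0.4002, 0.0321, 0.4301]
eef_rot: [0.697, 0.125, 0.696, -0.124]
force: [0.5, -0.3, 0.3]
grip_width: 0.0001
t17.50 F [-0.3 -0.1  0.6] toolang -20.2 rho,t -66.4 -94.2 z0.4301 tz0.03 q6 0.34
```

View pics/s9.png

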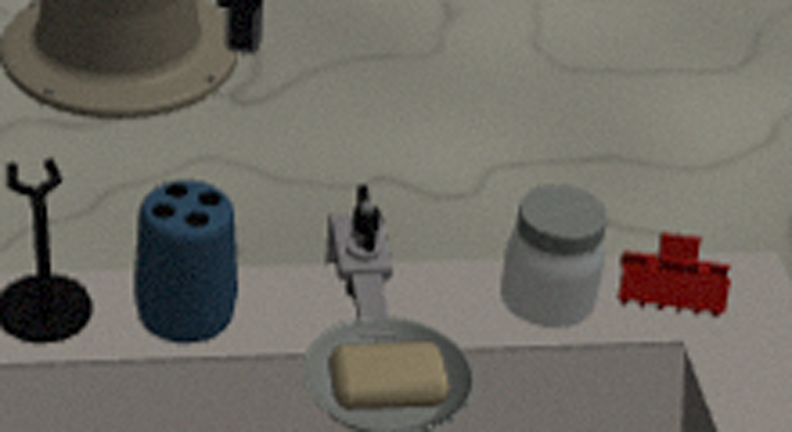

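View pics/t9.png

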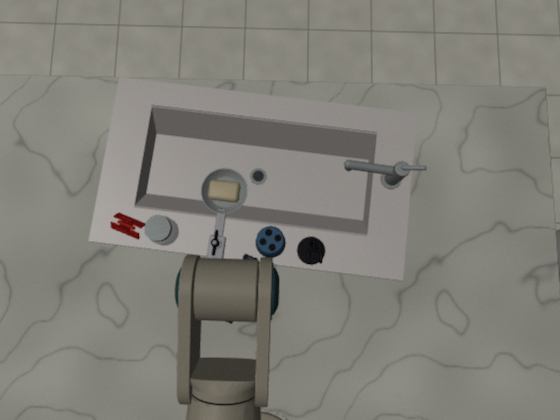

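Run:
```python
from app import *
a=cv2.imread("pics/t9.png");b=cv2.imread("pics/top0.png")
cv2.imwrite("pics/z9.png",cv2.convertScaleAbs(cv2.resize(a[215:265,185:255],None,fx=8,fy=8,interpolation=cv2.INTER_CUBIC),alpha=1.5))
g=a[215:265,185:255].max(2); m=(g<75).astype(np.uint8); n,l,st,c=cv2.connectedComponentsWithStats(m)
for i in range(1,n):
    if st[i,4]>15:
        v,u=np.nonzero(l==i); P=np.array([atz("top",185+x,215+y,.18)[:2] for x,y in zip(u,v)]); w,V=np.linalg.eigh(np.cov(P.T)); print(st[i],P.mean(0),np.degrees(np.arctan2(V[1,1],V[0,1])))
d=cv2.absdiff(a,b).max(2); 
for nm,(u,v) in dict(jar=(158,230),hold=(270,241),clip=(127,225)).items(): print(nm,(d[v-18:v+18,u-18:u+18]>40).sum())
```

```text
[26 15  9 26 94] [0.4946 0.0974] 174.14387377397307
[  1  39  69  11 198] [0.4602 0.0792] 90.98057967841598
jar 0
hold 29
clip 0
```

View pics/z9.png

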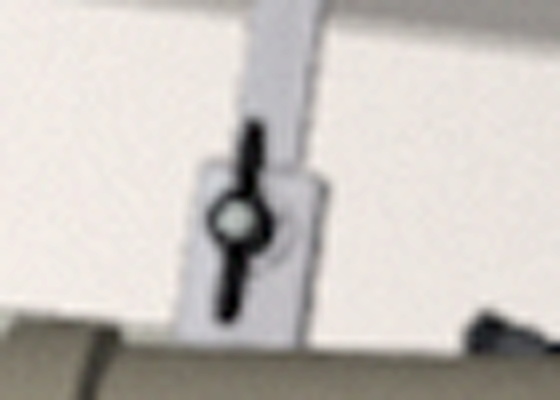

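Run:
```python
from h import *
print(r.state()['force'],r.close_job())
```

```text
the job is handed in; nothing more can be done
[ 0.2438 -0.8455  0.2588] None
```

The wing screw is tightened to its stop, and I handed the job in at about 17.6 s.

- **Method:** I pushed one wing clockwise with the shut fingertips in two strokes. Between strokes I lifted off, because the last joint was near the end of its range. In all the wings turned about 309° (5.4 rad), inside the stated 4.0–7.6 rad.
- **Stop reached:** The push took about 1 N while the screw was turning. Over the last 8° of commanded travel it rose steadily from 3.7 to 8.1 to 11 N, and I stopped there.
- **After release:** The wings sit at about 172–174° in the top view. That is close to the angle where the resistance began (168–173°), so they sprang back and the screw held. I did not push again to confirm it.
- **Bystanders:** Before-and-after top pictures show no change at the jar or the clip. A few pixels differ near the toothbrush holder; it looks in the same place, and I took the difference for the arm's shadow. I checked the brush stand only by eye, and it looks the same.
- **At hand-in:** The gripper was clear of everything, with the force reading within its noise.

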